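# Pull out the code reader boom to its set mark and hold it over the strip

### The arm

A 7-joint arm with a two-finger parallel gripper is mounted at the origin on the work surface; the furniture and walls round the work are solid. World frame = base frame: x ahead of the robot, y to its left, z up, the work surface at z = 0. Lengths are in m, angles in rad, forces in N, time in s.
With the tool pointing down it reaches from about 0.4 to 0.85 m from the base axis. Payload 10.4 kg.
Tool frame: the origin (TCP) lies midway between the tips of the shut fingers; the grasp point (between the pads) lies 19 mm behind it; y points along the fingers, z is the direction in which the jaws open and shut, and the axes are right-handed (so a half turn about y gives the same grasp; the last joint's range is limited). The gripper opens to 87 mm and grips with 3 to 60 N. Pads are 19 mm wide; open, the fingers measure 117 mm over their backs; the gripper's body (75 mm by 190 mm) begins 51 mm behind the grasp point.
Start: joints at [1.096, 0.332, -0.065, 1.46, 0.022, 1.35, -0.088], TCP at [0.273, -0.562, 0.223] pointing down, gripper open.
Joint ranges: [-2.6, 2.6], [-0.5, 2.12], [-1.47, 1.34], [0.16, 2.42], [-1.27, 4.41], [0.06, 2.06], [-2.6, 2.6]. Speed limits (rad/s): [2.22, 2.22, 2.79, 2.79, 3.14, 3.14, 3.14].

### API

Orientations are given as a unit quaternion [x, y, z, w].
In Python, from bench import * gives the robot as it stands.
- The arm moves only by the tool play_rows, never from a script. Its argument "series" is text: rows parted by semicolons, each of 7 numbers parted by spaces: the turn, a rotation vector about the tool's x, y, z in rad, then the shift along the tool's x, y, z in m, then the closure, from 0 (fully open) to 1 (shut). A call has 1 to 10 rows; each row is the pose to reach, as a shift and turn from the pose commanded when the call began, along the tool's axes at that moment; what a row does not reach only later rows make up. A row lasts 1/10 s, in which the tool goes at most 50 mm and 8.59 degrees, less where a joint would pass 70% of its speed; a pose out of reach is approached as far as the arm can. A call with a gripper value outside its range is refused whole. The fingers move at their own pace and stop on an object; "grip_force" is the grip in N (left out, the last holds). Time passes only in rows, so rows that repeat a pose let the fingers close. It gives the time, the measured TCP pose, the force and the opening at its end, in the units of the state.
- get_obs(): the state, without advancing time (a new reading comes with each control period).
- grab_frame(name): name is "side" or "top" or "wrist"; returns (picture, depth): 420x560x3 uint8, red, green, blue; 420x560 float32, m along the optical axis (not along the pixel's ray), 0 where there is no reading.
- camera_model(name): a dict with "mtx" (3x3 intrinsics, pixels), "R" (3x3) and "t" (3): a world point X has camera coordinates R X + t. Camera axes: x right, y down, z forward; pixel columns grow to the right and rows downward; lengths in m; the calibration is good to about 2 mm. The wrist camera is an equidistant fisheye: a pixel r from the principal point sees the ray r / f radians off the axis. A picture is of the moment at which its call begins: read the wrist's pose just before it. camera_model takes no time and is no camera call; for the wrist camera it gives the pose at the moment of the call.
- finish_job(): hands the job in, once; it reports no verdict.
Trained networks look in the newest picture that a camera, given by its name, has taken for a name from the list of things; names that differ only in an ending like _2 or _b are one class to them, and where a whole thing is asked for, a point or a joint stands for the part that bears it (a point fixed in the world has none). Each returns a list of dicts, best first, with "conf" (0 to 1); they miss things now and then, are a little off and sometimes report something else, mostly with a low value. They report only what shows in the picture. A call takes as long as a camera call.
- recognise(camera, query): "xyz" ([x, y, z] in m, in world coordinates, good to about 4 mm: the middle of the surface that is visible of it).
- spot_point(camera, query): "xyz" ([x, y, z] in m, in world coordinates, good to about 4 mm: a listed point, or the origin of a listed thing).
The state is a dict: "t": time; "q": joint angles; "qd": joint speeds; "tau": joint torques, N m; "tool_pos": TCP position; "ee_rot": TCP orientation; "ft_force": force on the tool from outside, world axes, zero at the start; "moment": the same for the moment, N m; "grip_width": finger opening in m.
Only numpy, scipy, OpenCV 4.12 (cv2) and the standard library are available. Lean on these libraries where they do the work, as an engineer would, in place of code of your own. Each camera call takes 0.05 s, during which the arm holds its last target. There are 200 camera calls.

### The job

Squeeze the handle of the code reader boom so that its red lock button is pressed in and the lock lets go, pull the telescoping arm out until its yellow pointer is level with the red clip on the scale, and swing the boom so that the reader's window is over the white bar-code strip on the blue rail. The arm springs back if it is let go, so finish while still squeezing the handle, holding the reader steady there; leave the things lying around where they are.

Things in the scene. Friction and masses are not known exactly. Their poses are not given: they have to be found in the camera images.
- telescope: Sliding inner arm of the swing boom: steel bar, black handle, grey reader below. Origin in the bar under the handle, 30 mm below handle_grip; y outward along the boom (pull direction), z up. Slides 0 to 85 mm along y, swings about boom_pivot's upright axis (+-0.6 rad, friction 0.12 N m). Starts fully in and latched. A spring draws it in with 3 to 4 N; it latches again when in.
- handle_grip (a point): Middle of the upright handle where it is squeezed, 155 mm above the bench. Handle: 36 mm long (y), top 22 mm above this point, free finger depth 20 mm below it; across x 32 mm wide, 26 mm with the button in. The red button, 26 mm long, 40 mm high, is its -x face (to the robot); the black +x face is fixed. Axes as telescope.
- lock_button (a joint): Travel of the red lock button into the handle, m: 0 out (locked when the arm is fully in), 0.006 fully in. Spring: 3 N to start, 8 N fully in. Pressed in by more than 0.004 it frees the arm.
- boom_pivot (a point): On the upright swing axis of the boom, at the height of the boom's middle line, 125 mm above the bench, on the fixed grey stand. The arm's middle line runs through this axis.
- pointer_tip (a point): Yellow pointer on top of the boom's outer tube; it is fixed to the sliding arm. It starts at the scale's first mark and moves outward with the arm.
- clip_mark (a point): Middle (white line) of the red clip, 8 mm wide, very stiff, on the far half of the scale on top of the outer tube, where the pointer shall stand: 30 to 75 mm outward of the pointer's start. Axes as telescope, so the pull still missing is the distance from pointer_tip to clip_mark along y.
- reader_window (a point): Round window, 10 mm, in the underside of the grey reader, looking straight down; 37 mm further out along y than handle_grip, about 70 mm above the bench.
- strip_mid (a point): Middle of the white bar-coded strip, 26 mm wide (x) and 76 mm long (y), on a fixed blue rail 7 mm high on the bench. y runs along the strip, straight away from the boom's swing axis, 285 mm from it, so any reach set by the clip lies above the strip once the boom points along it.
- tip_case: Bystander: dark blue-grey lidded case, 70x90x29 mm, lying loose. Leave it alone.
- solder_spool: Bystander: small black and white spool, 59x72x41 mm, loose. Leave it alone.
- tape_roll: Bystander: roll of blue tape lying flat, 100 mm across, 19 mm high, loose. Leave it alone.

How it is judged:
By the outcome, as a careful person would: the job done as asked, in the order asked, and still so for the second after the job is handed in, while the arm keeps its last pose, push and grip.
It also fails if it takes over 32 s, if anything falls off the work surface, if the arm or the gripper's body presses on something with over 40 N, if the wrist force passes 120 N, or if a joint passes its speed limit or range.

## Working session

There is one attempt and no reset: what is moved stays moved. The work goes in short steps, Python scripts to look and compute and a tool call to move; the robot and the scene stay as the last step left them, time stands still between calls to the robot, and variables do not carry over. Pictures are saved under pics/ and viewed, about 8 in all and at most 12, crops included, and the job is handed in when it is done.

Besides the shell and the picture viewer there is one more tool, called by a JSON object that holds its "method" and its "body". play_rows: Moves the arm, as the interface text tells. Its arguments: {"type":"object","properties":{"series":{"type":"string"},"grip_force":{"type":"number"}},"required":["series"]}

```bash
mkdir -p pics; ls
cat > h.py <<'E'
from bench import *
import numpy as np, cv2
from scipy.spatial.transform import Rotation as Ro
def save(n,f):
    p,d=grab_frame(n); cv2.imwrite('pics/'+f,p[:,:,::-1]); return p,d
def px(n,X):
    m=camera_model(n); c=m['R']@np.array(X)+np.array(m['t']); u=m['mtx']@c; return u[:2]/u[2]
E
python3 - <<'E'
from h import *
o=get_obs();print(o['tool_pos'],o['ee_rot'],o['t'],o['grip_width'])
print(Ro.from_quat(o['ee_rot']).as_matrix().round(3))
a,_=save('side','s1.png');b,_=save('top','t1.png')
cv2.imwrite('pics/st.png',np.vstack([a,b])[:,:,::-1])
for n in('top','side'):
  for q in('telescope','handle_grip','boom_pivot','pointer_tip','clip_mark','reader_window','strip_mid'):
    for r in spot_point(n,q)[:2]: print(n,q,np.round(r['xyz'],4),round(r['conf'],2),px(n,r['xyz']).round())
  for q in('tip_case','solder_spool','tape_roll'):
    for r in recognise(n,q)[:1]: print(n,q,np.round(r['xyz'],3),round(r['conf'],2))
E
```

```text
pics
[ 0.27269554 -0.56195292  0.22176908] [-0.15853316  0.68960876 -0.68866731  0.158254  ] 0.0 0.0872446544872505
[[-0.9   -0.001  0.437]
 [-0.437  0.001 -0.9  ]
 [ 0.    -1.    -0.001]]
top telescope [ 0.5817 -0.0012  0.1266] 0.71 [290. 201.]
top handle_grip [0.576  0.0007 0.1512] 0.58 [290. 203.]
top boom_pivot [ 0.5501 -0.1869  0.1249] 0.63 [379. 216.]
top clip_mark [ 0.5651 -0.0914  0.1381] 0.37 [334. 208.]
top reader_window [0.5806 0.0362 0.0774] 0.88 [272. 205.]
top strip_mid [0.5837 0.0968 0.0085] 0.87 [247. 207.]
top tip_case [ 0.675 -0.039  0.034] 0.63
top solder_spool [ 0.664 -0.198  0.045] 0.56
top tape_roll [0.533 0.241 0.018] 0.64
side telescope [ 5.764e-01 -3.000e-04  1.268e-01] 0.88 [278. 196.]
side handle_grip [ 0.5771 -0.0038  0.1519] 0.7 [277. 190.]
side boom_pivot [ 0.5477 -0.1878  0.1226] 0.81 [203. 222.]
side boom_pivot [ 0.6786 -0.0416  0.0008] 0.45 [287. 263.]
side pointer_tip [0.5409 0.2431 0.0046] 0.3 [345. 182.]
side clip_mark [ 0.5618 -0.084   0.1378] 0.5 [245. 203.]
side reader_window [0.5392 0.2386 0.003 ] 0.67 [344. 183.]
side reader_window [0.5832 0.0344 0.0764] 0.6 [291. 206.]
side strip_mid [0.5788 0.0982 0.0058] 0.66 [310. 213.]
side tip_case [ 0.689 -0.044  0.032] 0.85
side solder_spool [ 0.675 -0.205  0.042] 0.78
side tape_roll [0.543 0.208 0.022] 0.71
```

View pics/t1.png

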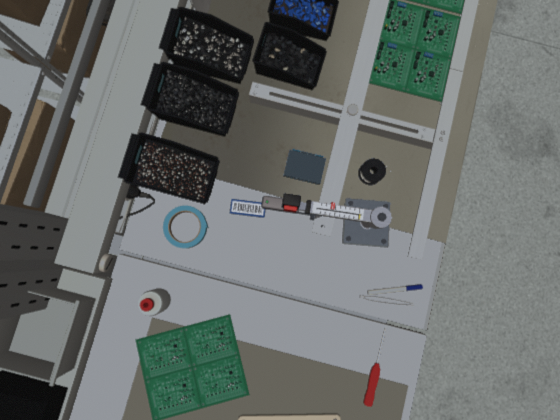

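View pics/s1.png

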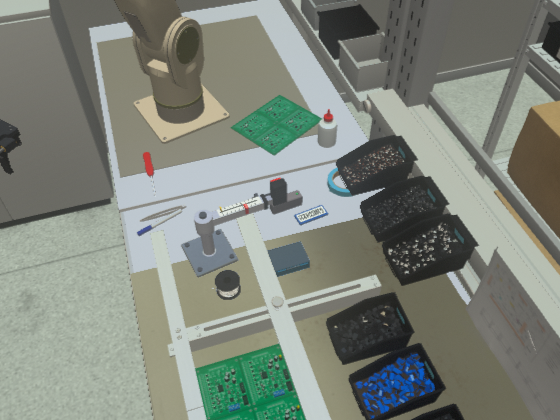

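The top picture shows the boom from the stand pivot (380,216) to the reader (272,204), with the red/black handle at (290,203) and the clip at (333,207). The strip is at (247,207), and the case lies at (305,166). The side picture agrees with this. I'll move above the handle and look from near.

{"method": "play_rows", "body": {"series": "0 -0.15 0 -0.04 -0.03 -0.03 0;0 -0.3 0 -0.09 -0.06 -0.065 0;0 -0.45 0 -0.13 -0.06 -0.093 0;0 -0.6 0 -0.17 -0.06 -0.122 0;0 -0.75 0 -0.21 -0.06 -0.15 0;0 -0.9 0 -0.25 -0.06 -0.179 0;0 -0.967 0 -0.29 -0.06 -0.208 0;0 -0.967 0 -0.33 -0.06 -0.236 0;0 -0.967 0 -0.37 -0.06 -0.265 0;0 -0.967 0 -0.41 -0.06 -0.294 0"}}

```text
t: 2.1
tool_pos: [0.5056, -0.1326, 0.2829]
ee_rot: [0.46, -0.536, 0.537, -0.461]
ft_force: [0.0, -0.4, 0.2]
grip_width: 0.0869
```

{"method": "play_rows", "body": {"series": "0 0 0 -0.04 0 0.015 0;0 0 0 -0.08 0 0.03 0;0 0 0 -0.11 0 0.042 0;0 0 0 -0.124 0 0.046 0;0 0 0 -0.124 0 0.046 0"}}

```text
t: 2.6
tool_pos: [0.5695, -0.0168, 0.2824]
ee_rot: [-0.461, 0.536, -0.535, 0.462]
ft_force: [-0.7, -0.1, -0.1]
grip_width: 0.087
```

Run:
```python
from h import *
o=get_obs();print(o['tool_pos'],o['t'],o['q'].round(2) if hasattr(o['q'],'round') else o['q'])
print(Ro.from_quat(o['ee_rot']).as_matrix().round(3))
m=camera_model('wrist');R=np.array(m['R']);print('cam',-R.T@np.array(m['t']),R.round(2),m['mtx'][0])
a,_=save('wrist','w1.png')
for q in('handle_grip','boom_pivot','pointer_tip','clip_mark','reader_window','strip_mid'):
    for r in spot_point('wrist',q)[:2]: print(q,np.round(r['xyz'],4),round(r['conf'],2))
```

```text
[ 0.56948477 -0.01681595  0.28236857] 2.6 [ 0.46  0.24 -0.61  1.49  0.14  1.45 -0.3 ]
[[-0.148 -0.     0.989]
 [-0.989  0.001 -0.148]
 [-0.001 -1.    -0.   ]]
cam [0.57994478 0.05487198 0.44533793] [[ 0.99 -0.15 -0.  ]
 [-0.14 -0.95  0.27]
 [-0.04 -0.26 -0.96]] [325.1922621    0.         277.62428589]
handle_grip [ 0.5744 -0.0023  0.157 ] 0.77
boom_pivot [ 0.5486 -0.1897  0.1278] 0.75
pointer_tip [ 0.5576 -0.1457  0.1382] 0.89
clip_mark [ 0.5621 -0.0855  0.1407] 0.51
strip_mid [0.5866 0.0929 0.0079] 0.84
strip_mid [ 0.5576 -0.1453  0.1374] 0.53
```

View pics/w1.png

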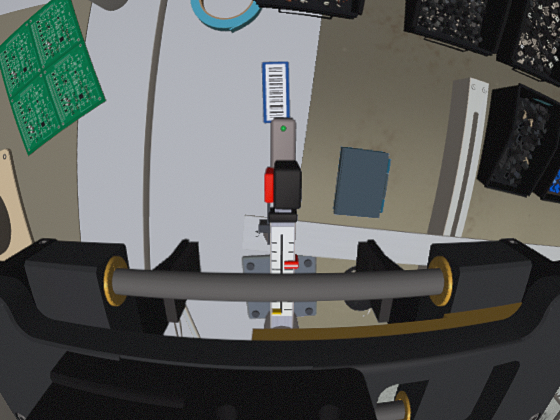

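The wrist picture shows the handle at (286,186) with its red button to the left, the clip at (291,265), the yellow pointer at (277,311) and the strip at (275,92). I'll work out the numbers from these pixels.

```bash
cat >> h.py <<'E'
def bp(u,v,z,m=None):
    m=m or camera_model('wrist'); R=np.array(m['R']);t=np.array(m['t']);K=np.array(m['mtx'])
    a=np.array([(u-K[0,2])/K[0,0],(v-K[1,2])/K[1,1]]);r=np.linalg.norm(a)+1e-12
    d=R.T@np.r_[a/r*np.sin(r),np.cos(r)]; c=-R.T@t
    return c+d*(z-c[2])/d[2]
E
python3 - <<'E'
from h import *
a=cv2.imread('pics/w1.png')
m=camera_model('wrist');h=cv2.cvtColor(a,cv2.COLOR_BGR2HSV).astype(int);H,S,V=h[...,0],h[...,1],h[...,2]
def cc(name,mk,z,u0,u1,v0,v1):
    M=np.zeros(mk.shape,np.uint8);M[v0:v1,u0:u1]=mk[v0:v1,u0:u1]
    n,l,s,c=cv2.connectedComponentsWithStats(M)
    for i in range(1,n):
        if s[i,4]>8: print(name,s[i],c[i].round(1),bp(*c[i],z,m).round(4))
red=((H<8)|(H>172))&(S>150)&(V>80)
cc('clip',red,.140,255,310,255,275)
cc('btn',red,.155,250,310,150,215)
cc('yel',(H>20)&(H<35)&(S>150)&(V>100),.138,260,295,295,325)
cc('blue',(H>100)&(H<125)&(S>120)&(V>60),.007,255,300,55,130)
cc('green',(H>45)&(H<80)&(S>120),.09,270,300,110,140)
cv2.imwrite('pics/w1c.png',cv2.resize(a[110:330,225:335],None,fx=3.6,fy=2.7*1,interpolation=cv2.INTER_CUBIC))
E
```

```text
clip [285 255  14  10  65] [292.2 261.8] [ 0.5729 -0.091   0.14  ]
clip [285 267  13   2  24] [290.7 267.5] [ 0.5705 -0.0972  0.14  ]
btn [265 168   9  35 296] [269.  185.5] [ 0.563  -0.0055  0.155 ]
yel [272 312   9   2  17] [276.2 312.5] [ 0.5468 -0.1521  0.138 ]
blue [262  62  28  61 325] [275.   87.6] [0.5832 0.096  0.007 ]
green [281 126   5   5  21] [283. 128.] [0.5843 0.0425 0.09  ]
```

View pics/w1c.png

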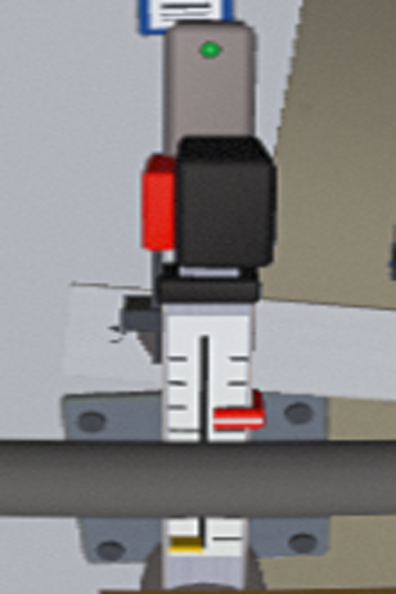

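The crop shows the clip's white line at about row 265, the pointer at about row 312, and the boom parallel to the tool's x axis. The pull is about 57–61 mm, and I'll check it visually. Now I'll descend and squeeze.

{"method": "play_rows", "body": {"series": "0 0 0 -0.0156 0 0.0042 0;0 0 0 -0.0156 0.03 0.0042 0;0 0 0 -0.0156 0.06 0.0042 0;0 0 0 -0.0156 0.09 0.0042 0;0 0 0 -0.0156 0.115 0.0042 0;0 0 0 -0.0156 0.132 0.0042 0;0 0 0 -0.0156 0.142 0.0042 0;0 0 0 -0.0156 0.142 0.0042 0;0 0 0 -0.0156 0.142 0.0042 0", "grip_force": 25}}

```text
t: 3.85
tool_pos: [0.5762, -0.0042, 0.1414]
ee_rot: [0.46, -0.536, 0.537, -0.461]
ft_force: [0.8, -0.3, 0.8]
grip_width: 0.0871
```

Run:
```python
from h import *
o=get_obs();print(o['tool_pos'],o['t'],o['ft_force'])
save('wrist','w2.png')
for r in spot_point('wrist','handle_grip')[:2]+spot_point('wrist','pointer_tip')[:1]+spot_point('wrist','clip_mark')[:1]: print(np.round(r['xyz'],4),round(r['conf'],2))
```

```text
[ 0.57617757 -0.00423989  0.14140069] 3.85 [ 0.84154794 -0.30684131  0.83355503]
[ 0.5748 -0.0044  0.1553] 0.94
[ 0.5769 -0.0016  0.1539] 0.35
```

View pics/w2.png

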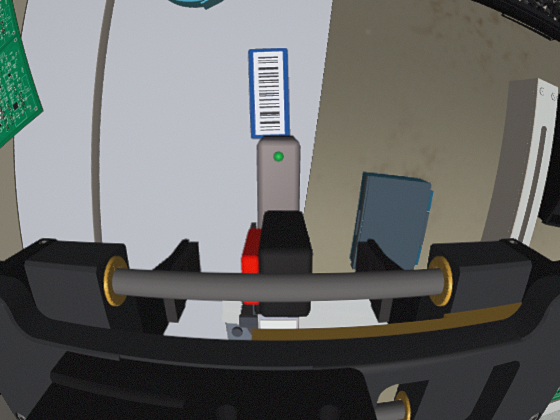

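The fingers at (182,280) and (372,280) straddle the handle, which is centred at about column 278. Now I'll close them.

{"method": "play_rows", "body": {"series": "0 0 0 0 0 0 1;0 0 0 0 0 0 1;0 0 0 0 0 0 1;0 0 0 0 0 0 1;0 0 0 0 0 0 1;0 0 0 0 0 0 1;0 0 0 0 0 0 1;0 0 0 0 0 0 1", "grip_force": 25}}

```text
t: 4.85
tool_pos: [0.5758, -0.004, 0.1406]
ee_rot: [0.461, -0.537, 0.537, -0.461]
ft_force: [-2.1, 0.5, 1.5]
grip_width: 0.0312
```

{"method": "play_rows", "body": {"series": "0 0 0 0 0 0 1;0 0 0 0 0 0 1;0 0 0 0 0 0 1;0 0 0 0 0 0 1"}}

```text
t: 5.25
tool_pos: [0.576, -0.0039, 0.1406]
ee_rot: [0.461, -0.536, 0.537, -0.461]
ft_force: [3.1, 0.6, -0.4]
grip_width: 0.0255
```

The opening is 25.5 mm, so the button is in. I'll pull most of the way along the boom.

{"method": "play_rows", "body": {"series": "0 0 0 -0.005 0 0 1;0 0 0 -0.012 0 0 1;0 0 0 -0.02 0 0 1;0 0 0 -0.028 0 0 1;0 0 0 -0.036 0 0 1;0 0 0 -0.043 0 0 1;0 0 0 -0.048 0 0 1;0 0 0 -0.05 0 0 1;0 0 0 -0.05 0 0 1;0 0 0 -0.05 0 0 1"}}

```text
t: 6.25
tool_pos: [0.5833, 0.0453, 0.1406]
ee_rot: [0.461, -0.537, 0.537, -0.461]
ft_force: [-0.5, -3.8, 0.5]
grip_width: 0.0254
```

Run:
```python
from h import *
o=get_obs();print(o['tool_pos'],o['t'],o['ft_force'],o['grip_width'])
ims=[]
for n in('top','side'):
  p,_=grab_frame(n)
  for q in('pointer_tip','clip_mark','handle_grip','reader_window','strip_mid','boom_pivot'):
    for r in spot_point(n,q)[:1]: print(n,q,np.round(r['xyz'],4),round(r['conf'],2),px(n,r['xyz']).round(1))
  u,v=px(n,[.568,-.07,.14]).astype(int); print(u,v)
  ims.append(cv2.resize(p[v-35:v+35,u-65:u+65],None,fx=6,fy=4.2,interpolation=cv2.INTER_CUBIC)[:,:,::-1]); cv2.imwrite(f'pics/{n}3.png',p[:,:,::-1])
cv2.imwrite('pics/c3.png',np.vstack(ims))
```

```text
[0.58334149 0.04527459 0.14055371] 6.25 [-0.50247543 -3.81265678  0.45215209] 0.02539494908531633
top clip_mark [ 0.5652 -0.0901  0.1443] 0.41 [333.9 208.1]
top boom_pivot [ 0.5477 -0.1882  0.1243] 0.75 [379.2 217.3]
323 207
side clip_mark [0.5852 0.0827 0.0742] 0.71 [307.7 198.9]
side handle_grip [0.5816 0.0449 0.151 ] 0.9 [294.8 182.8]
side reader_window [0.5878 0.0849 0.0761] 0.79 [309.  198.7]
side strip_mid [0.5795 0.0944 0.006 ] 0.58 [309.3 213.2]
side boom_pivot [ 0.5467 -0.1884  0.1247] 0.91 [202.7 221.4]
250 201
```

View pics/c3.png

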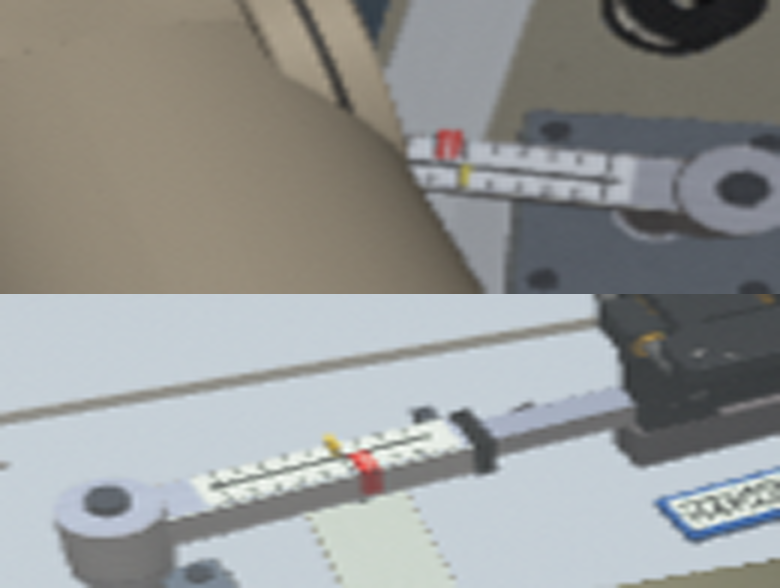

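The top crop has the clip at (450,143) and the pointer at (465,176), so the pointer is still about 7 mm short. The side crop agrees. I'll move 6 mm and then check in views rectified to the scale plane.

{"method": "play_rows", "body": {"series": "0 0 0 -0.002 0 0 1;0 0 0 -0.004 0 0 1;0 0 0 -0.006 0 0 1;0 0 0 -0.006 0 0 1;0 0 0 -0.006 0 0 1;0 0 0 -0.006 0 0 1"}}

```text
t: 7.55
tool_pos: [0.5842, 0.0514, 0.1405]
ee_rot: [-0.461, 0.537, -0.536, 0.461]
ft_force: [0.5, -3.4, 1.2]
grip_width: 0.0254
```

```bash
cat >> h.py <<'E'
def rect(n,p,ang,z,y0,y1,w,s,piv=(.5485,-.188)):
    # columns: distance from pivot y0..y1 along boom; rows: lateral -w..w (x of boom, up=-x)
    e=np.array([np.sin(ang),np.cos(ang),0]);f=np.array([np.cos(ang),-np.sin(ang),0]);c=np.array([*piv,z])
    src=[px(n,c+e*a+f*b) for a,b in((y0,-w),(y1,-w),(y1,w),(y0,w))]
    W,Hh=int((y1-y0)*s),int(2*w*s)
    M=cv2.getPerspectiveTransform(np.float32(src),np.float32([[0,0],[W,0],[W,Hh],[0,Hh]]))
    return cv2.warpPerspective(p,M,(W,Hh),flags=cv2.INTER_CUBIC)
E
python3 - <<'E'
from h import *
o=get_obs();print(o['tool_pos'],o['t'],o['ft_force'],o['grip_width'])
ims=[]
for n in('top','side'):
  p,_=grab_frame(n); cv2.imwrite(f'pics/{n}4.png',p[:,:,::-1])
  r=rect(n,p,.147,.139,.02,.15,.022,6000); ims.append(r)
  h=cv2.cvtColor(r,cv2.COLOR_RGB2HSV).astype(int);H,S,V=h[...,0],h[...,1],h[...,2]
  for nm,mk in(('red',((H<8)|(H>172))&(S>110)),('yel',(H>20)&(H<35)&(S>90)&(V>90))):
    nn,l,s,c=cv2.connectedComponentsWithStats(mk.astype(np.uint8))
    for i in range(1,nn):
      if s[i,4]>100: print(n,nm,s[i],c[i].round(1))
cv2.imwrite('pics/c4.png',np.vstack(ims)[:,:,::-1])
E
```

```text
[0.58424154 0.05144674 0.14054884] 7.55 [ 0.48423308 -3.40130023  1.17755898] 0.02543136448143967
top red [ 470  136   49   77 2074] [494.8 183.5]
top yel [479  67  18  49 627] [487.8  92.9]
side red [ 473  118   51  146 3820] [494.8 180.7]
side yel [ 488   21   29   75 1633] [502.2  58.1]
```

View pics/c4.png

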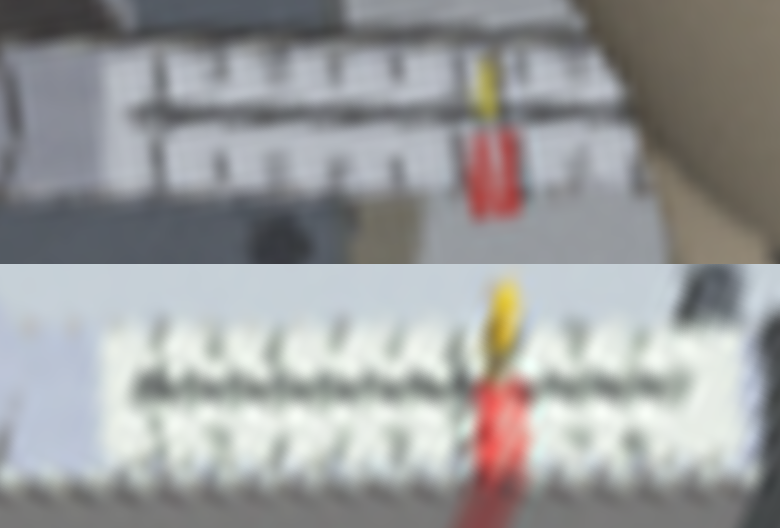

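Ticks are 10 mm (60 px) apart. In the top view the pointer is at 488 px and the clip at 495 px, so about 1 mm is missing, and the side view is consistent with that. Next I'll measure the strip bearing from all the views.

Run:
```python
from h import *
def ray(n,u,v,z):
    if n=='wrist': return bp(u,v,z)
    m=camera_model(n);R=np.array(m['R']);K=np.array(m['mtx']);d=R.T@np.linalg.solve(K,[u,v,1]);c=-R.T@np.array(m['t']);return c+d*(z-c[2])/d[2]
save('wrist','w5.png')
for n,f in(('top','t1'),('side','s1'),('side','side4'),('wrist','w5')):
  a=cv2.imread(f'pics/{f}.png');h=cv2.cvtColor(a,cv2.COLOR_BGR2HSV).astype(int)
  mk=((h[...,0]>105)&(h[...,0]<125)&(h[...,1]>110)&(h[...,2]>50)).astype(np.uint8)
  nn,l,s,c=cv2.connectedComponentsWithStats(mk,connectivity=8)
  for i in range(1,nn):
    if s[i,4]<40: continue
    X=ray(n,*c[i],.007)
    if abs(X[0]-.58)<.04 and abs(X[1]-.1)<.07:
      ys,xs=np.nonzero(l==i)
      P=np.array([ray(n,x,y,.007)[:2] for x,y in zip(xs,ys)],np.float32)
      r=cv2.minAreaRect(P*1000); b=cv2.boxPoints(r)/1000; ctr=b.mean(0)
      e=[b[1]-b[0],b[2]-b[1]];e=max(e,key=np.linalg.norm);e=e*np.sign(e[1])
      print(f,'ctr',ctr.round(4),'size',np.round(r[1],1),'own ang',round(np.arctan2(*e),3),'bearing',round(np.arctan2(ctr[0]-.5485,ctr[1]+.188),3))
# pivot circle
a=cv2.imread('pics/w5.png');cv2.imwrite('pics/w5c.png',cv2.resize(a[20:300,180:380],None,fx=3,fy=2,interpolation=cv2.INTER_CUBIC))
```

```text
s1 ctr [0.5962 0.0902] size [85.  29.4] own ang 0.454 bearing 0.17
side4 ctr [0.5962 0.0902] size [85.  29.4] own ang 0.454 bearing 0.17
w5 ctr [0.5853 0.1133] size [44.9 34.9] own ang 0.117 bearing 0.121
```

View pics/w5c.png

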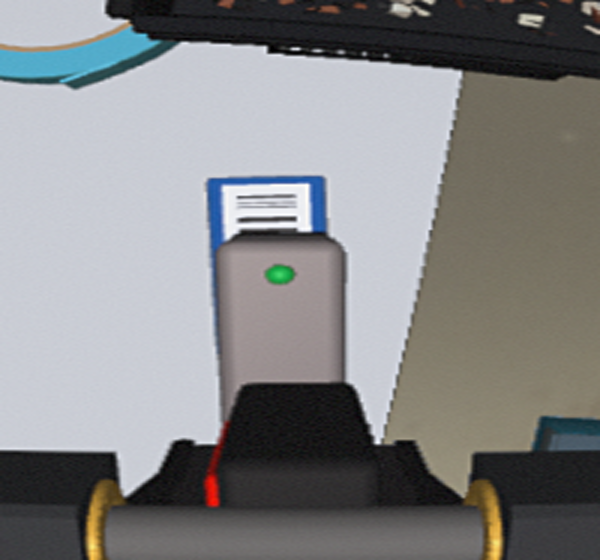

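The rail's bearing from the wrist view is about 0.12 rad and the boom is at about 0.148 rad. That means a 0.028 rad swing towards −x, after the last 1 mm of pull.

{"method": "play_rows", "body": {"series": "0 0 0 -0.001 0 0 1;0 0 0 -0.001 0 0 1;0 -0.005 0 -0.001 0 -0.0012 1;0 -0.01 0 -0.001 0 -0.0024 1;0 -0.016 0 -0.001 0 -0.0039 1;0 -0.022 0 -0.001 0 -0.0053 1;0 -0.028 0 -0.0009 0 -0.0068 1;0 -0.028 0 -0.0009 0 -0.0068 1;0 -0.028 0 -0.0009 0 -0.0068 1;0 -0.028 0 -0.0009 0 -0.0068 1"}}

```text
t: 8.7
tool_pos: [0.5776, 0.0533, 0.1405]
ee_rot: [-0.468, 0.53, -0.53, 0.468]
ft_force: [-0.1, -3.7, -0.0]
grip_width: 0.0258
```

Run:
```python
from h import *
o=get_obs();print(o['tool_pos'],o['t'],o['ft_force'],o['grip_width'],Ro.from_quat(o['ee_rot']).as_matrix()[:,2].round(3))
a,_=save('wrist','w6.png');a=a[:,:,::-1]
h=cv2.cvtColor(a,cv2.COLOR_BGR2HSV).astype(int)
for nm,mk,z in(('blue',(h[...,0]>105)&(h[...,0]<125)&(h[...,1]>110)&(h[...,2]>50),.007),('led',(h[...,0]>45)&(h[...,0]<80)&(h[...,1]>120),.095)):
  nn,l,s,c=cv2.connectedComponentsWithStats(mk.astype(np.uint8))
  for i in range(1,nn):
    if s[i,4]<15: continue
    X=bp(*c[i],z)
    if abs(X[0]-.58)<.04 and abs(X[1]-.1)<.07:
      ys,xs=np.nonzero(l==i);P=np.array([bp(x,y,z)[:2] for x,y in zip(xs,ys)],np.float32)
      b=cv2.boxPoints(cv2.minAreaRect(P*1000))/1000;ct=b.mean(0);print(nm,ct.round(4),'bearing',np.arctan2(ct[0]-.5485,ct[1]+.188).round(4))
for q in('reader_window','strip_mid','handle_grip'):
    for r in spot_point('wrist',q)[:1]: print(q,np.round(r['xyz'],4),round(r['conf'],2))
ims=[]
for n in('top','side'):
  p,_=grab_frame(n); cv2.imwrite(f'pics/{n}6.png',p[:,:,::-1]); r=rect(n,p,.12,.139,.02,.15,.022,6000); ims.append(r[:,300:])
  for q in('reader_window','strip_mid','handle_grip','boom_pivot'):
    for r in spot_point(n,q)[:1]: print(n,q,np.round(r['xyz'],4),round(r['conf'],2))
c=np.vstack(ims)[:,:,::-1]; w=cv2.resize(a[70:260,200:340],(389,528),interpolation=cv2.INTER_CUBIC)
s=cv2.imread('pics/side6.png');cv2.imwrite('pics/c6.png',np.hstack([cv2.resize(c,(400,528)),w]))
```

```text
[0.57760899 0.05327915 0.14051797] 8.7 [-0.10402047 -3.69807642 -0.03760804] 0.02582302296025921 [ 0.992 -0.124 -0.   ]
blue [0.5829 0.0944] bearing 0.1213
led [0.5804 0.1024] bearing 0.1093
handle_grip [0.5749 0.0536 0.1556] 0.91
top boom_pivot [ 0.5492 -0.1878  0.1219] 0.76
side reader_window [0.5786 0.094  0.0752] 0.81
side strip_mid [0.5784 0.0942 0.0054] 0.59
side handle_grip [0.5734 0.0515 0.1539] 0.69
```

View pics/c6.png

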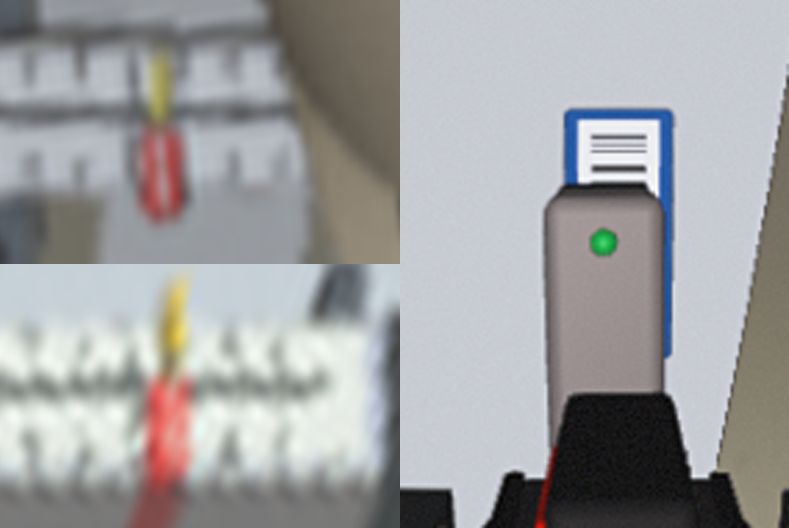

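The pointer is level with the clip's white line in both views. The reader covers the strip but sits about 3 mm towards −x by the wrist view; the side network sees no offset. I'll nudge it +2 mm and check.

{"method": "play_rows", "body": {"series": "0 0 0 0 0 0.001 1;0 0 0 0 0 0.002 1;0 0 0 0 0 0.002 1;0 0 0 0 0 0.002 1;0 0 0 0 0 0.002 1;0 0 0 0 0 0.002 1;0 0 0 0 0 0.002 1"}}

```text
t: 10.1
tool_pos: [0.5796, 0.053, 0.1405]
ee_rot: [0.468, -0.53, 0.53, -0.468]
ft_force: [1.0, -4.4, 0.5]
grip_width: 0.0258
```

Run:
```python
from h import *
o=get_obs();print(o['tool_pos'],o['t'],o['ft_force'],o['grip_width'],np.abs(o['qd']).max())
a,_=save('wrist','w7.png');a=a[:,:,::-1]
h=cv2.cvtColor(a,cv2.COLOR_BGR2HSV).astype(int)
for nm,mk,z in(('blue',(h[...,0]>105)&(h[...,0]<125)&(h[...,1]>110)&(h[...,2]>50),.007),('led',(h[...,0]>45)&(h[...,0]<80)&(h[...,1]>120),.095)):
  nn,l,s,c=cv2.connectedComponentsWithStats(mk.astype(np.uint8))
  for i in range(1,nn):
    if s[i,4]<15: continue
    X=bp(*c[i],z)
    if abs(X[0]-.58)<.04 and abs(X[1]-.1)<.07:
      ys,xs=np.nonzero(l==i);P=np.array([bp(x,y,z)[:2] for x,y in zip(xs,ys)],np.float32)
      b=cv2.boxPoints(cv2.minAreaRect(P*1000))/1000;ct=b.mean(0);print(nm,ct.round(4),'bearing',np.arctan2(ct[0]-.5485,ct[1]+.188).round(4))
ims=[]
for n in('top','side'):
  p,_=grab_frame(n); r=rect(n,p,.12,.139,.02,.15,.022,6000)
  h=cv2.cvtColor(r,cv2.COLOR_RGB2HSV).astype(int);H,S,V=h[...,0],h[...,1],h[...,2]
  for nm,mk in(('red',((H<8)|(H>172))&(S>110)),('yel',(H>20)&(H<35)&(S>90)&(V>90))):
    nn,l,s,c=cv2.connectedComponentsWithStats(mk.astype(np.uint8))
    for i in range(1,nn):
      if s[i,4]>100: print(n,nm,s[i],c[i].round(1))
```

```text
[0.57964559 0.05298424 0.14053762] 10.1 [ 0.95581708 -4.41225132  0.48420505] 0.025840627070096732 0.0013455579388692985
blue [0.5861 0.1199] bearing 0.1216
led [0.5827 0.1021] bearing 0.1175
top red [ 472  141   46   77 1893] [496.  185.8]
top yel [483  73  19  47 589] [492.4  97.1]
side red [ 477  122   48  112 3324] [496.5 178. ]
side yel [ 496   26   27   66 1276] [509.5  61.7]
```

```bash
python3 -c "
from bench import *
print(finish_job())"
```

```text
the job is handed in; nothing more can be done
None
```

The job is handed in at about 10.4 s of the 32 s allowed. I squeezed the handle at 25 N and pulled the arm out about 57 mm. I then swung the boom about 0.03 rad onto the strip and left the arm still, holding the squeeze.

Last checks:
- **Lock button:** the finger opening is 25.8 mm, so the button is pressed in (the handle is 26 mm wide with it in).
- **Pointer at the clip:** the top view puts the pointer about 0.6 mm short of the clip's white line. The side view shows it about 2 mm past the clip, but part of that is the pointer standing above the scale, so I trust the top view.
- **Reader over the strip:** the wrist view gives bearings of 0.1175 rad for the reader and 0.1216 rad for the rail. That is about 1 mm off centre on a 26 mm wide strip.
- **Disagreement on sideways position:** before the last 2 mm nudge, the side-camera network saw no offset while the wrist view showed about 3 mm. The nudge was a compromise between them, and both readings keep the window on the strip.
- **Loads and bystanders:** the tool force readings were only about 4–5 N, mostly the spring. I moved clear of the loose items, though I did not measure their positions again at the end.

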